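# Switch the test rig on in order with light taps

### The job

Bring the test rig up in the right order: lightly tap down the coloured end of the blue rocker switch, then the yellow one, then the green one, so that each is fully over to on before you go to the next. Leave the red switch off, and do not lift, shove or tip any of the switch boxes or the things standing between them.

Things in the scene. Friction and masses are not known exactly. Their poses are not given: they have to be found in the camera images.
- blue_box: loose grey switch box of the data logger, 0.8 kg, 110 (x) x 66 (y) x 40 mm high, standing on rubber feet, with two small black hinge cheeks (66 mm high) carrying a white rocker paddle 78 x 46 mm whose one end has a blue pad. Origin: centre of its underside; x along the paddle, the blue pad on the -x side; z up
- blue_tap (a point): where to tap: centre of the top face of the blue pad (36 x 42 mm), 22 mm from the hinge line, which is parallel to the box's y axis, 58 mm above the bench. Off, it is about 69 mm above the bench (the pad end stands raised); on, about 60 mm. Its own axes are those of the box while the switch is off
- blue_rocker (a joint): angle of the blue rocker, rad: about 0 = off (blue end up), about 0.4 = on (blue end down). A stiff hinge keeps it where it is left: it takes about 2 to 3 N downwards at the tap point to turn it. The tap point goes down 9 mm from off to on, and the stop there gives a little
- yellow_box: loose grey switch box of the sensor amplifier, 0.8 kg, 110 (x) x 66 (y) x 40 mm high, standing on rubber feet, with two small black hinge cheeks (66 mm high) carrying a white rocker paddle 78 x 46 mm whose one end has a yellow pad. Origin: centre of its underside; x along the paddle, the yellow pad on the -x side; z up
- yellow_tap (a point): where to tap: centre of the top face of the yellow pad (36 x 42 mm), 22 mm from the hinge line, which is parallel to the box's y axis, 58 mm above the bench. Off, it is about 69 mm above the bench (the pad end stands raised); on, about 60 mm. Its own axes are those of the box while the switch is off
- yellow_rocker (a joint): angle of the yellow rocker, rad: about 0 = off (yellow end up), about 0.4 = on (yellow end down). A stiff hinge keeps it where it is left: it takes about 2 to 3 N downwards at the tap point to turn it. The tap point goes down 9 mm from off to on, and the stop there gives a little
- green_box: loose grey switch box of the drive unit, 0.8 kg, 110 (x) x 66 (y) x 40 mm high, standing on rubber feet, with two small black hinge cheeks (66 mm high) carrying a white rocker paddle 78 x 46 mm whose one end has a green pad. Origin: centre of its underside; x along the paddle, the green pad on the -x side; z up
- green_tap (a point): where to tap: centre of the top face of the green pad (36 x 42 mm), 22 mm from the hinge line, which is parallel to the box's y axis, 58 mm above the bench. Off, it is about 69 mm above the bench (the pad end stands raised); on, about 60 mm. Its own axes are those of the box while the switch is off
- green_rocker (a joint): angle of the green rocker, rad: about 0 = off (green end up), about 0.4 = on (green end down). A stiff hinge keeps it where it is left: it takes about 2 to 3 N downwards at the tap point to turn it. The tap point goes down 9 mm from off to on, and the stop there gives a little
- red_box: loose grey switch box of the heater, 0.8 kg, 110 (x) x 66 (y) x 40 mm high, standing on rubber feet, with two small black hinge cheeks (66 mm high) carrying a white rocker paddle 78 x 46 mm whose one end has a red pad. Origin: centre of its underside; x along the paddle, the red pad on the -x side; z up
- red_tap (a point): where to tap: centre of the top face of the red pad (36 x 42 mm), 22 mm from the hinge line, which is parallel to the box's y axis, 58 mm above the bench. Off, it is about 69 mm above the bench (the pad end stands raised); on, about 60 mm. Its own axes are those of the box while the switch is off
- red_rocker (a joint): angle of the red rocker, rad: about 0 = off (red end up), about 0.4 = on (red end down). A stiff hinge keeps it where it is left: it takes about 2 to 3 N downwards at the tap point to turn it. The tap point goes down 9 mm from off to on, and the stop there gives a little
- weight: bystander: loose brass weight 40 mm across, 58 mm high; origin at the centre of its underside
- jar: bystander: loose amber glass jar with a black cap, 52 mm across, 70 mm high; origin at the centre of its underside
- cup: bystander: loose white ceramic cup, 60 mm across, 70 mm high; origin at the centre of its underside
- specimen: bystander: loose flat aluminium tensile specimen, 22 x 106 x 8 mm, lying along its own y; origin at the centre of its underside

How it is judged:
On the way, in this order (a step that is already met when the one before it is completed fails the run):
1. blue is switched on first, the others still off (value of joint blue_rocker above 0.28 rad and value of joint each of yellow_rocker, green_rocker, red_rocker below 0.1 rad), for 0.1 s.
2. then yellow, with blue on and green still off (value of joint each of blue_rocker, yellow_rocker above 0.28 rad and value of joint each of green_rocker, red_rocker below 0.1 rad), for 0.1 s.
3. then green, with blue and yellow on (value of joint each of blue_rocker, yellow_rocker, green_rocker above 0.28 rad and value of joint red_rocker below 0.1 rad), for 0.1 s.
At the end, for the whole second after the job is handed in: The blue, yellow and green rockers are on (above 0.28 rad), red is off (below 0.08 rad), every switch box stands upright and at rest within 15 mm of where it stood, and the weight, jar, cup and specimen are upright and within 15 mm of where they were (value of joint each of blue_rocker, yellow_rocker, green_rocker above 0.28 rad and value of joint red_rocker below 0.08 rad and distance of each of blue_box, yellow_box, green_box, red_box, weight, jar, cup, specimen from where it was at the start of the episode below 0.015 m and angle between each of blue_box, yellow_box, green_box, red_box's own z axis and vertical below 0.08 rad and linear speed of each of blue_box, yellow_box, green_box, red_box below 0.02 m/s and angle between each of weight, jar, cup, specimen's own z axis and vertical below 0.1 rad); the robot touches nothing.
It fails at once if a switch goes on out of order: yellow before blue, or green before yellow ((value of joint yellow_rocker above 0.2 rad and value of joint blue_rocker below 0.2 rad) or (value of joint green_rocker above 0.2 rad and value of joint yellow_rocker below 0.2 rad)).
It fails at once if the red switch is pressed over (value of joint red_rocker above 0.2 rad).
It fails at once if a switch is pressed hard (over 20 N) instead of lightly (contact force between the fingers and blue_box above 20 N or contact force between the fingers and yellow_box above 20 N or contact force between the fingers and green_box above 20 N or contact force between the fingers and red_box above 20 N).
It fails at once if a switch box is lifted, shoved or tipped (distance of any of blue_box, yellow_box, green_box, red_box from where it was at the start of the episode above 0.02 m or angle between any of blue_box, yellow_box, green_box, red_box's own z axis and vertical above 0.15 rad).
It fails at once if a bystander is moved or knocked over (distance of any of weight, jar, cup, specimen from where it was at the start of the episode above 0.02 m or angle between any of weight, jar, cup, specimen's own z axis and vertical above 0.3 rad).
It also fails if it takes over 61 s, if anything falls off the work surface, if the arm or the gripper's body presses on something with over 40 N, if the wrist force passes 120 N, or if a joint passes its speed limit or range.

### The arm

A 7-joint arm with a two-finger parallel gripper is mounted at the origin on the work surface. World frame = base frame: x ahead of the robot, y to its left, z up, the work surface at z = 0. Lengths are in m, angles in rad, forces in N, time in s.
With the tool pointing down it reaches from about 0.425 to 1.025 m from the base axis. Payload 3.6 kg.
Tool frame: the origin (TCP) lies midway between the tips of the shut fingers; the grasp point (between the pads) lies 19 mm behind it (ctrl.grip_point_offset is the distance from the TCP to the grasp point, in m); x points along the fingers, z is the direction in which the jaws open and shut, and the axes are right-handed (so a half turn about x gives the same grasp; the last joint's range is limited). The gripper opens to 85 mm and grips with 20 to 120 N. Pads are 22 mm wide; open, the fingers measure 114 mm over their backs; the gripper's body (76 mm by 85 mm) begins 54 mm behind the grasp point. The pads swing forward as they close: fully open they stand 13 mm farther back than shut.
Start: joints at [1.135, 0.591, 0.048, 1.609, -0.033, 0.943, -0.034], TCP at [0.244, -0.683, 0.231] pointing down, gripper open.
Joint ranges: [-2.69, 2.69], [-0.47, 2.24], [-1.27, 1.36], [0.19, 2.51], [-1.53, 4.68], [0.08, 2.07], [-3.09, 3.09]. Speed limits (rad/s): [2.57, 2.57, 3.14, 3.14, 3.14, 3.14, 3.14].

### API

Orientations are given as a unit quaternion [x, y, z, w].
In Python, from cell import monitor, optics, ctrl gives the robot as it stands. The module is installed in compiled form; this text tells all that it offers.
- The arm moves only by the tool move_arm, never from a script. Its argument "deltas" is a list of rows, each a list of 7 numbers: the shift along the world's x, y, z as a fraction of full scale, then the turn, a rotation vector about the world's x, y, z as a fraction of full scale, then the opening, from 0 (shut) to 1 (fully open). In form: [[dx, dy, dz, rx, ry, rz, grip], ...]. A call has 1 to 20 rows; each row is the pose to reach, as a shift and turn from the pose commanded when the call began; what a row does not reach only later rows make up. Full scale, the value 1, is 500 mm for a shift and 90 degrees for a turn. A row lasts 1/12 s, in which the tool goes at most 41.7 mm and 7.16 degrees, less where a joint would pass 70% of its speed; a pose out of reach is approached as far as the arm can. A call with a number of a shift or a turn outside -1 to 1 is refused whole. A call with a gripper value outside its range is refused whole. The fingers move at their own pace and stop on an object; "squeeze" is the grip in N (left out, the last holds). Time passes only in rows, so rows that repeat a pose let the fingers close. It gives the time, the measured TCP pose, the force and the opening at its end, in the units of the state.
- monitor.sense(): the state, without advancing time (a new reading comes with each control period).
- optics.snapshot(name): name is "scene" or "top" or "wrist"; returns a dict with "color" (384x512x3 uint8, blue, green, red), "depth" (384x512 float32, m along the optical axis (not along the pixel's ray), 0 where there is no reading), "fx", "fy", "cx", "cy" (pixels), "T" (4x4, takes a point from camera to world coordinates). Camera axes: x right, y down, z forward; pixel columns grow to the right and rows downward; lengths in m; the calibration is good to about 2 mm. A picture is of the moment at which its call begins.
- ctrl.hand_in(): hands the job in, once; it reports no verdict.
The state is a dict: "time": time; "joint_positions": joint angles; "qd": joint speeds; "joint_torque": joint torques, N m; "position": TCP position; "tcp_rot": TCP orientation; "wrist_force": force on the tool from outside, world axes, zero at the start; "ft_torque": the same for the moment, N m; "grip_width": finger opening in m.
Only numpy, scipy, OpenCV 4.12 (cv2) and the standard library are available. Lean on these libraries where they do the work, as an engineer would, in place of code of your own. Each camera call takes 0.05 s, during which the arm holds its last target.

## Working session

There is one attempt and no reset: what is moved stays moved. The work goes in short steps, Python scripts to look and compute and a tool call to move; the robot and the scene stay as the last step left them, time stands still between calls to the robot, and variables do not carry over. Pictures are saved under pics/ and viewed, and the job is handed in when it is done.

Besides the shell and the picture viewer there is one more tool, called after "Call:" in YAML: its name, and indented under it one key for each argument. move_arm: Moves the arm, as the interface text tells. Shift numbers are shares of 500 mm and turn numbers shares of 90 degrees, none past 1 either way. Its arguments: {"type":"object","properties":{"deltas":{"type":"array","items":{"type":"array","items":{"type":"number"}}},"squeeze":{"type":"number"}},"required":["deltas"]}

```bash
mkdir -p pics; python3 - <<'E'
from cell import monitor, optics, ctrl
import cv2,numpy as np,pickle
s=monitor.sense();print({k:np.round(v,3) for k,v in s.items()})
for n in("scene","top","wrist"):
    d=optics.snapshot(n);pickle.dump(d,open(f"{n}0.pkl","wb"));cv2.imwrite(f"pics/{n}0.png",d["color"]);print(n,d["fx"],d["cx"],d["cy"],np.round(d["T"],3).tolist())
E
```

```text
{'time': np.float64(0.0), 'joint_positions': array([ 1.135,  0.592,  0.048,  1.61 , -0.033,  0.943, -0.034]), 'qd': array([-0.001, -0.001, -0.   , -0.   , -0.   , -0.001,  0.001]), 'joint_torque': array([-1.0000e-03, -5.4869e+01,  1.5470e+00, -1.9812e+01,  1.0000e-02,
        9.0000e-03, -0.0000e+00]), 'position': array([ 0.243, -0.682,  0.23 ]), 'tcp_rot': array([ 0.408,  0.579, -0.407,  0.577]), 'wrist_force': array([ 0.488,  0.601, -0.51 ]), 'ft_torque': array([-0.03 ,  0.004, -0.053]), 'grip_width': np.float64(0.085)}
scene 418.55499909241615 250.42428588169136 196.3212710699932 [[-0.644, 0.54, -0.542, 0.991], [0.765, 0.447, -0.464, 0.398], [-0.008, -0.713, -0.701, 0.651], [0.0, 0.0, 0.0, 1.0]]
top 382.1096262112412 257.23382878214653 187.98038017219295 [[0.006, -0.992, 0.127, 0.445], [-1.0, -0.007, -0.009, 0.02], [0.01, -0.127, -0.992, 0.915], [0.0, 0.0, 0.0, 1.0]]
wrist 277.24815458685185 256.2814807358257 192.81783039099898 [[0.337, -0.9, -0.277, 0.314], [-0.942, -0.323, -0.097, -0.656], [-0.002, 0.293, -0.956, 0.373], [0.0, 0.0, 0.0, 1.0]]
```

View pics/top0.png

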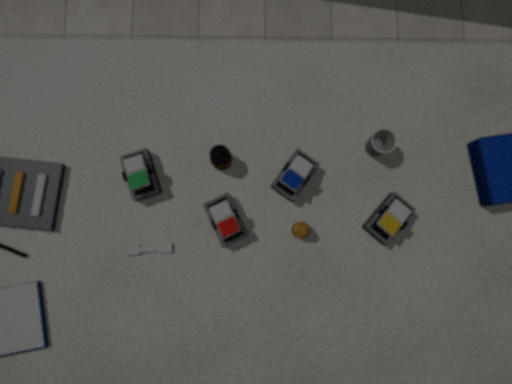

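View pics/scene0.png

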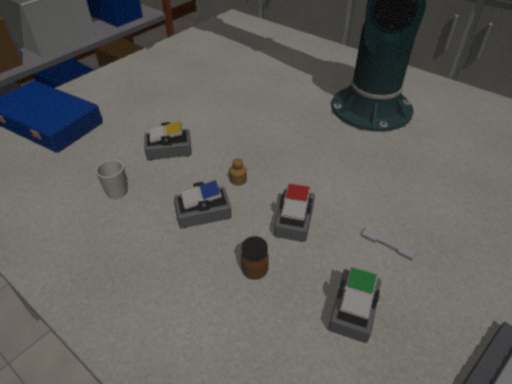

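The top view shows four switches: blue pad at about (292,180), yellow (389,224), green (138,179), red (229,227). The jar is at (221,157), the weight at (301,230), the cup at (383,143) and the specimen at (152,249). Next I measure the pads in both cameras.

```bash
cat > h.py <<'E'
import cv2,numpy as np,pickle
R={"blue":((105,120,60),(125,255,255)),"yellow":((20,120,60),(32,255,255)),"green":((50,120,50),(75,255,255)),"red":((0,160,60),(6,255,255))}
def world(d,u,v,z):
    p=np.stack([(u-d["cx"])/d["fx"]*z,(v-d["cy"])/d["fy"]*z,z,np.ones_like(z)])
    return (d["T"]@p)[:3].T
def pads(d):
    h=cv2.cvtColor(d["color"],cv2.COLOR_BGR2HSV);o={}
    for n,(a,b) in R.items():
        m=cv2.inRange(h,a,b)
        if n=="red": m|=cv2.inRange(h,(174,160,60),(180,255,255))
        k,l,st,c=cv2.connectedComponentsWithStats(m)
        best=None
        for i in range(1,k):
            if st[i,4]<40: continue
            v,u=np.nonzero(l==i);z=d["depth"][v,u].astype(float);g=z>0
            P=world(d,u[g],v[g],z[g]); md=np.median(P,0)
            if .04<md[2]<.09 and (best is None or st[i,4]>best[1]): best=(P,st[i,4],c[i])
        if best is None: print(n,"none");continue
        o[n]=best
    return o
E
python3 - <<'E'
from h import *
for n in("top","scene"):
    d=pickle.load(open(n+"0.pkl","rb"))
    for k,(P,a,c) in pads(d).items():
        P=P[P[:,2]>.05]
        print(n,k,a,np.round(c),"mean",np.round(P.mean(0),4),"zrange",np.round(np.percentile(P[:,2],[5,95]),3),cv2.minAreaRect((P[:,:2]*1000).astype(np.float32)))
    # box: points with z>.03
    if n=="top":
        v,u=np.mgrid[0:384,0:512];P=world(d,u.ravel(),v.ravel(),d["depth"].ravel().astype(float)).reshape(384,512,3)
        m=((P[...,2]>.025)&(d["depth"]>0)&(P[...,2]<.3)).astype(np.uint8)
        k,l,st,c=cv2.connectedComponentsWithStats(m)
        for i in range(1,k):
            if st[i,4]>60:
                Q=P[l==i]; print(np.round(c[i]),st[i,4],"z",Q[:,2].max().round(3),[np.round(x,1) for x in cv2.minAreaRect((Q[:,:2]*1000).astype(np.float32))])
        s=[];
for n in("top",):
    d=pickle.load(open(n+"0.pkl","rb"));im=d["color"][110:280,90:440]
    cv2.imwrite("pics/topz.png",cv2.resize(cv2.convertScaleAbs(im,alpha=1.5),None,fx=2.2,fy=2.2,interpolation=cv2.INTER_CUBIC))
E
```

```text
top blue 1747 [498. 166.] mean [ 0.6103 -0.5395  0.0586] zrange [0.056 0.061] ((604.602294921875, -546.4385986328125), (154.3209991455078, 75.50676727294922), 7.196869373321533)
top yellow 272 [390. 224.] mean [ 0.4763 -0.2823  0.0685] zrange [0.064 0.072] ((475.4100646972656, -284.28369140625), (46.11810302734375, 33.215911865234375), 50.29113006591797)
top green 236 [137. 179.] mean [0.5718 0.2795 0.0692] zrange [0.066 0.074] ((570.6953125, 281.47222900390625), (31.589096069335938, 44.517364501953125), 19.411205291748047)
top red 249 [228. 227.] mean [0.4679 0.0761 0.069 ] zrange [0.065 0.073] ((468.2308044433594, 75.930419921875), (30.930784225463867, 39.529541015625), 25.65115737915039)
[383. 141.] 460 z 0.073 [array([ 666.9, -275.5]), array([58. , 59.1]), np.float64(62.1)]
[494. 167.] 2362 z 0.064 [array([ 607., -547.]), array([162.7,  79.8]), np.float64(7.6)]
[220. 156.] 432 z 0.074 [array([629.4,  97.7]), array([48.3, 47.7]), np.float64(61.8)]
[140. 174.] 1415 z 0.075 [array([591.1, 285.5]), array([111.4,  66.6]), np.float64(19.2)]
[295. 174.] 1326 z 0.075 [array([591.8, -76.7
[... 506 characters left out ...]
4. 109.] mean [ 0.6246 -0.6199  0.058 ] zrange [0.054 0.06 ] ((622.5577392578125, -635.1539306640625), (157.94349670410156, 262.4762268066406), 7.365213394165039)
scene yellow 148 [172. 128.] mean [ 0.4802 -0.2831  0.0672] zrange [0.064 0.071] ((478.0235290527344, -284.1471252441406), (49.95924377441406, 33.86958694458008), 49.40659713745117)
scene green 437 [361. 280.] mean [0.5748 0.2795 0.0675] zrange [0.064 0.071] ((574.5122680664062, 279.23028564453125), (32.15583038330078, 38.830047607421875), 19.358680725097656)
scene red 244 [297. 192.] mean [0.4712 0.0764 0.0674] zrange [0.064 0.071] ((471.0805969238281, 76.3257827758789), (32.893524169921875, 37.83177185058594), 26.546768188476562)
```

View pics/topz.png

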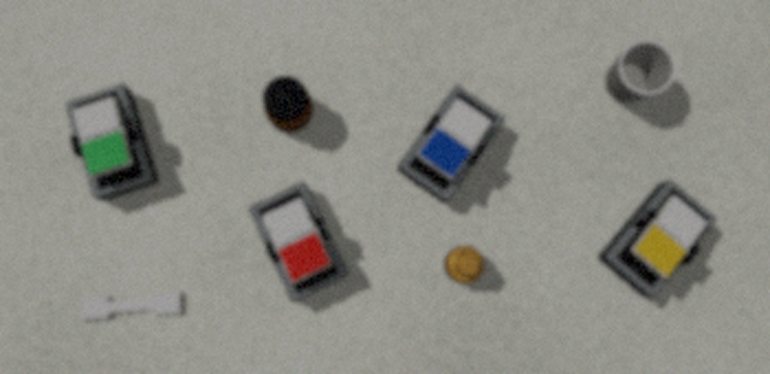

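```bash
python3 - <<'E'
from h import *
from scipy.spatial.transform import Rotation as Ro
from cell import monitor
s=monitor.sense();R0=Ro.from_quat(s["tcp_rot"]).as_matrix();print(R0.round(3));p=s["position"]
j=np.degrees(np.arctan2(R0[1,2],R0[0,2]));print("jaw yaw",j)
for n in("top","scene"):
    d=pickle.load(open(n+"0.pkl","rb"));h=cv2.cvtColor(d["color"],cv2.COLOR_BGR2HSV)
    m=cv2.inRange(h,*R["blue"]);v,u=np.nonzero(m);z=d["depth"][v,u].astype(float);P=world(d,u,v,z)
    P=P[(np.abs(P[:,1]+.07)<.1)&(P[:,2]>.05)];print(n,"blue",len(P),P.mean(0).round(4))
for k,c,a in(("blue",(.593,-.077),-35.1),("yellow",(.493,-.295),-40.7),("green",(.5925,.2855),19.2)):
    a=np.radians(a);x=np.array([np.cos(a),np.sin(a)]);t=np.array(c)-.025*x
    dy=(np.degrees(a)+90-j+90)%180-90
    print(k,"tap25",t.round(4),"shift/0.5",((t-p[:2])/.5).round(4),"dyaw",dy.round(2),(dy/90).round(4))
E
```

```text
[[-0.001  0.942  0.336]
 [ 0.002  0.336 -0.942]
 [-1.    -0.    -0.002]]
jaw yaw -70.35716964270476
top blue 240 [ 0.5746 -0.0652  0.0723]
scene blue 211 [ 0.5785 -0.0653  0.0675]
blue tap25 [ 0.5725 -0.0626] shift/0.5 [0.6582 1.2392] dyaw -54.74 -0.6083
yellow tap25 [ 0.474  -0.2787] shift/0.5 [0.4612 0.807 ] dyaw -60.34 -0.6705
green tap25 [0.5689 0.2773] shift/0.5 [0.6508 1.919 ] dyaw -0.44 -0.0049
```

Call:
move_arm:
  deltas:
    - [0.4,0.75,-0.1,0,0,-0.608,0]
    - [0.4,0.75,-0.1,0,0,-0.608,0]
    - [0.4,0.75,-0.1,0,0,-0.608,0]
    - [0.4,0.75,-0.1,0,0,-0.608,0]
    - [0.4,0.75,-0.1,0,0,-0.608,0]
    - [0.4,0.75,-0.1,0,0,-0.608,0]
    - [0.4,0.75,-0.1,0,0,-0.608,0]
    - [0.4,0.75,-0.1,0,0,-0.608,0]
    - [0.4,0.75,-0.1,0,0,-0.608,0]
    - [0.4,0.75,-0.1,0,0,-0.608,0]
    - [0.4,0.75,-0.1,0,0,-0.608,0]
    - [0.4,0.75,-0.1,0,0,-0.608,0]
    - [0.4,0.75,-0.1,0,0,-0.608,0]

```text
time: 1.23
position: [0.444, -0.3071, 0.1811]
tcp_rot: [-0.627, -0.327, 0.627, -0.327]
wrist_force: [-0.3, -1.0, -0.7]
grip_width: -0.0002
```

Call:
move_arm:
  deltas:
    - [0.257,0.489,-0.12,0,0,0,0]
    - [0.257,0.489,-0.12,0,0,0,0]
    - [0.257,0.489,-0.12,0,0,0,0]
    - [0.257,0.489,-0.12,0,0,0,0]
    - [0.257,0.489,-0.12,0,0,0,0]
    - [0.257,0.489,-0.12,0,0,0,0]
    - [0.257,0.489,-0.12,0,0,0,0]
    - [0.257,0.489,-0.12,0,0,0,0]
    - [0.257,0.489,-0.12,0,0,0,0]
    - [0.257,0.489,-0.12,0,0,0,0]
    - [0.257,0.489,-0.12,0,0,0,0]

```text
time: 2.15
position: [0.5715, -0.0668, 0.1217]
tcp_rot: [-0.628, -0.324, 0.628, -0.325]
wrist_force: [0.1, -0.4, 0.1]
grip_width: 0.0005
```

```bash
python3 - <<'E'
from h import *
from cell import optics,monitor
s=monitor.sense();print(s["position"],s["tcp_rot"],s["wrist_force"])
for n in("scene","wrist"):
    d=optics.snapshot(n);im=d["color"]
    if n=="scene": im=cv2.resize(im[130:280,130:330],None,fx=3,fy=3)
    cv2.imwrite(f"pics/{n}1.png",cv2.convertScaleAbs(im,alpha=1.5))
E
```

```text
[ 0.57148126 -0.06681164  0.12168964] [-0.62791964 -0.32406359  0.62848822 -0.32511885] [ 0.09448293 -0.39567331  0.07578653]
```

View pics/scene1.png

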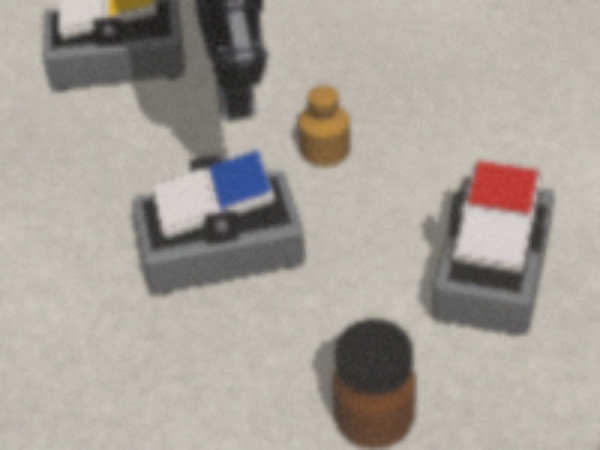

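View pics/wrist1.png

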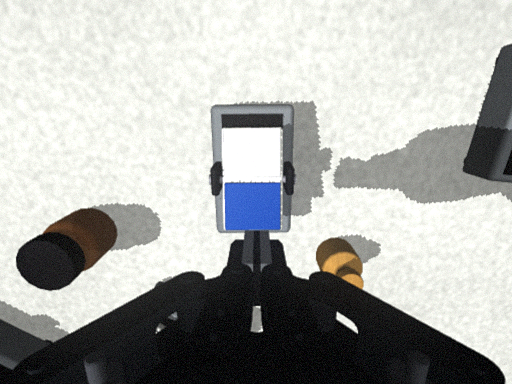

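Blue pad at wrist (253,205), paddle straight and centred on the fingers at (258,240); still off. Lower to just above it.

Call:
move_arm:
  deltas:
    - [0,0,-0.04,0,0,0,0]
    - [0,0,-0.08,0,0,0,0]
    - [0,0,-0.08,0,0,0,0]
    - [0,0,-0.08,0,0,0,0]

```text
time: 2.58
position: [0.5711, -0.0645, 0.081]
tcp_rot: [-0.627, -0.326, 0.628, -0.325]
wrist_force: [0.0, -0.4, 0.9]
grip_width: -0.0002
```

```bash
python3 - <<'E'
from h import *
from cell import optics,monitor
s=monitor.sense();print(s["position"],s["tcp_rot"],s["wrist_force"])
for n in("scene","wrist"):
    d=optics.snapshot(n);im=d["color"]
    T=np.linalg.inv(d["T"]);q=T@np.r_[s["position"],1];print(n,q[0]/q[2]*d["fx"]+d["cx"],q[1]/q[2]*d["fy"]+d["cy"])
    im=cv2.resize(im[130:280,130:330],None,fx=3,fy=3)
    cv2.imwrite(f"pics/{n}2.png",cv2.convertScaleAbs(im,alpha=1.5))
E
```

```text
[ 0.57107207 -0.06451497  0.08097494] [-0.62702876 -0.32575509  0.62846992 -0.32518319] [ 0.0153733  -0.36347558  0.86233063]
scene 211.5723327111826 182.64652839486087
wrist 259.1091732161697 244.0148873624361
```

View pics/scene2.png

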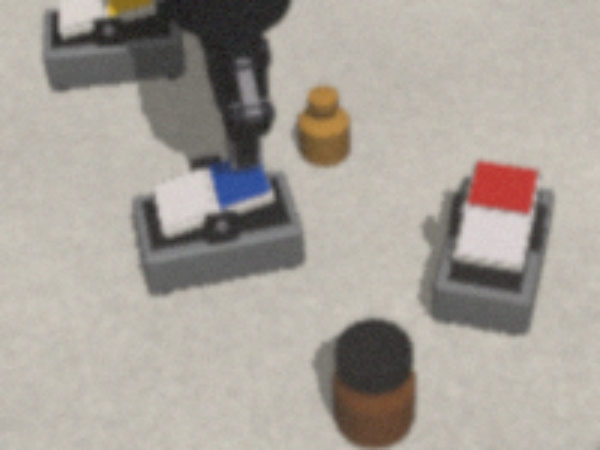

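View pics/wrist2.png

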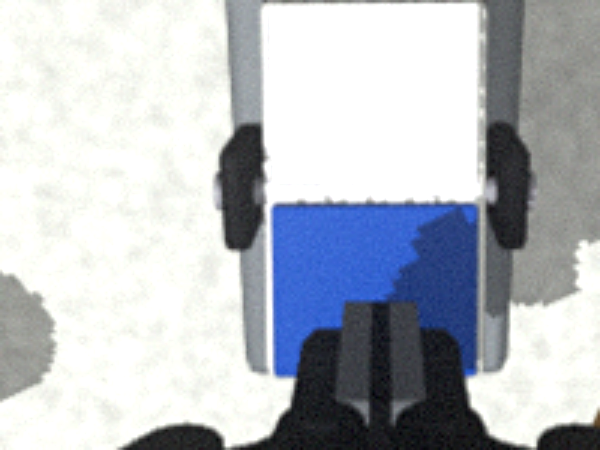

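Call:
move_arm:
  deltas:
    - [0,0,-0.008,0,0,0,0]
    - [0,0,-0.016,0,0,0,0]
    - [0,0,-0.02,0,0,0,0]
    - [0,0,-0.024,0,0,0,0]

```text
time: 3.02
position: [0.5719, -0.063, 0.0694]
tcp_rot: [-0.627, -0.326, 0.627, -0.326]
wrist_force: [-1.6, 1.3, 2.8]
grip_width: 0.0002
```

Call:
move_arm:
  deltas:
    - [0,0,-0.002,0,0,0,0]
    - [0,0,-0.004,0,0,0,0]
    - [0,0,-0.006,0,0,0,0]
    - [0,0,-0.008,0,0,0,0]
    - [0,0,-0.01,0,0,0,0]

```text
time: 3.43
position: [0.5717, -0.0629, 0.0643]
tcp_rot: [-0.627, -0.326, 0.628, -0.326]
wrist_force: [-1.8, 1.7, 3.3]
grip_width: 0.0003
```

Call:
move_arm:
  deltas:
    - [0,0,-0.002,0,0,0,0]
    - [0,0,-0.004,0,0,0,0]
    - [0,0,-0.004,0,0,0,0]

```text
time: 3.68
position: [0.5713, -0.0627, 0.062]
tcp_rot: [-0.627, -0.327, 0.628, -0.326]
wrist_force: [-2.6, 2.2, 2.3]
grip_width: 0.0002
```

Call:
move_arm:
  deltas:
    - [0,0,-0.001,0,0,0,0]
    - [0,0,-0.002,0,0,0,0]
    - [0,0,-0.002,0,0,0,0]

```text
time: 3.93
position: [0.5713, -0.0627, 0.0614]
tcp_rot: [-0.627, -0.327, 0.628, -0.326]
wrist_force: [-3.9, 3.0, 6.0]
grip_width: -0.0001
```

Force has risen to 6 N at z = 61 mm, about where the stop should be. I lift off and check.

Call:
move_arm:
  deltas:
    - [0,0,0.02,0,0,0,0]
    - [0,0,0.08,0,0,0,0]
    - [0,0,0.12,0,0,0,0]
    - [0,0,0.12,0,0,0,0]

```text
time: 4.27
position: [0.577, -0.0653, 0.1258]
tcp_rot: [0.631, 0.323, -0.624, 0.328]
wrist_force: [0.8, -0.3, 0.3]
grip_width: 0.0
```

```bash
cat >> h.py <<'E'
C={"blue":((.593,-.077),-35.1),"yellow":((.493,-.295),-40.7),"green":((.5925,.2855),19.2),"red":((.487,.0842),26.2)}
def tilt(d):
    v,u=np.mgrid[0:384,0:512];P=world(d,u.ravel(),v.ravel(),d["depth"].ravel().astype(float))
    h=cv2.cvtColor(d["color"],cv2.COLOR_BGR2HSV).reshape(-1,3)
    for k,(c,a) in C.items():
        a=np.radians(a);x=np.array([np.cos(a),np.sin(a)]);y=np.array([-x[1],x[0]])
        q=P[:,:2]-c;lx=q@x;ly=q@y;r=[]
        for A,B in((-.036,-.008),(.008,.036)):
            m=(lx>A)&(lx<B)&(abs(ly)<.016)&(P[:,2]>.035)&(P[:,2]<.085)
            r+= [np.polyfit(lx[m],P[m,2],1)] if m.sum()>10 else [[np.nan]*2]
        print(k,"pad slope %.3f z@-22 %.4f | white slope %.3f z@22 %.4f"%(r[0][0],np.polyval(r[0],-.022),r[1][0],np.polyval(r[1],.022)))
E
python3 - <<'E'
from h import *
from cell import optics,monitor
s=monitor.sense();print(s["position"],s["wrist_force"])
print("before");tilt(pickle.load(open("scene0.pkl","rb")))
d=optics.snapshot("scene");tilt(d);im=cv2.resize(d["color"][100:300,130:400],None,fx=2.9,fy=2.9)
cv2.imwrite(f"pics/scene3.png",cv2.convertScaleAbs(im,alpha=1.5))
E
```

```text
[ 0.57699161 -0.06529868  0.12577554] [ 0.83963019 -0.3444406   0.34483912]
before
blue pad slope 0.084 z@-22 0.0619 | white slope -0.149 z@22 0.0584
yellow pad slope 0.035 z@-22 0.0577 | white slope -0.139 z@22 0.0569
green pad slope -0.197 z@-22 0.0682 | white slope -0.483 z@22 0.0578
red pad slope -0.194 z@-22 0.0682 | white slope -0.481 z@22 0.0576
blue pad slope 0.195 z@-22 0.0575 | white slope -0.033 z@22 0.0606
yellow pad slope -0.064 z@-22 0.0577 | white slope -0.148 z@22 0.0564
green pad slope -0.204 z@-22 0.0683 | white slope -0.474 z@22 0.0579
red pad slope -0.185 z@-22 0.0683 | white slope -0.489 z@22 0.0578
```

View pics/scene3.png

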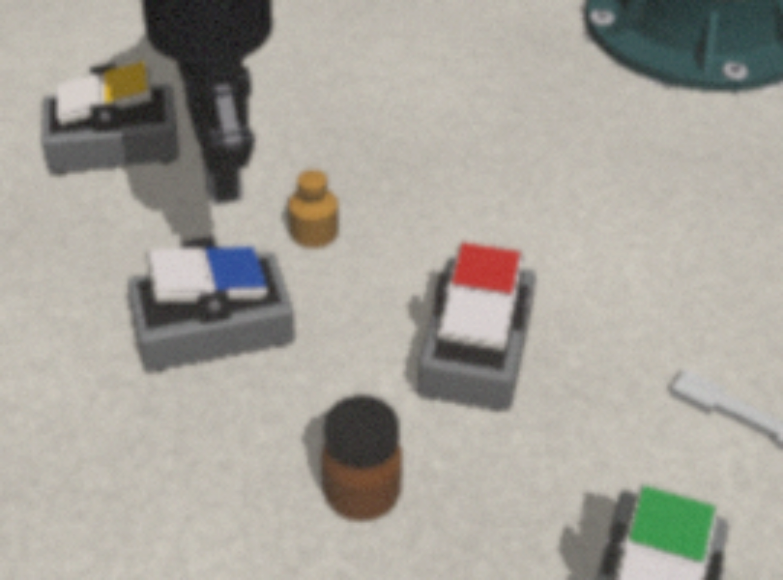

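The blue paddle now tilts the other way (pad at about (238,268)). I confirm the angle with a colour mask.

```bash
cat >> h.py <<'E'
def tilt2(d):
    v,u=np.mgrid[0:384,0:512];z=d["depth"].astype(float);P=world(d,u.ravel(),v.ravel(),z.ravel())
    h=cv2.cvtColor(d["color"],cv2.COLOR_BGR2HSV)
    for k,(c,a) in C.items():
        m=cv2.inRange(h,*R[k])
        if k=="red": m|=cv2.inRange(h,(174,160,60),(180,255,255))
        m=cv2.erode(m,np.ones((3,3))).ravel()>0
        a=np.radians(a);x=np.array([np.cos(a),np.sin(a)])
        q=P[:,:2]-c;m&=(np.hypot(*q.T)<.06)&(P[:,2]>.045)&(P[:,2]<.085)
        if m.sum()<10: print(k,"few");continue
        lx=q@x;A=np.c_[lx,np.ones_like(lx)][m]
        f=cv2.fitLine(np.c_[lx,P[:,2]][m].astype(np.float32),cv2.DIST_HUBER,0,.01,.01).ravel()
        print(k,m.sum(),"slope %.3f z@-22 %.4f  centre"%(f[1]/f[0],f[3]+(-.022-f[2])*f[1]/f[0]),P[m].mean(0).round(4))
E
python3 - <<'E'
from h import *
from cell import optics
for n in("scene","top"):
    print(n);tilt2(pickle.load(open(n+"0.pkl","rb")));print("now");tilt2(optics.snapshot(n))
E
```

```text
scene
blue 144 slope -0.222 z@-22 0.0682  centre [ 0.5785 -0.0653  0.0674]
yellow 94 slope -0.195 z@-22 0.0681  centre [ 0.4803 -0.2831  0.0672]
green 340 slope -0.194 z@-22 0.0682  centre [0.5748 0.2796 0.0676]
red 176 slope -0.180 z@-22 0.0682  centre [0.4711 0.0765 0.0674]
now
blue 150 slope 0.217 z@-22 0.0594  centre [ 0.5767 -0.0636  0.0596]
yellow 92 slope -0.221 z@-22 0.0682  centre [ 0.4802 -0.2827  0.0673]
green 336 slope -0.192 z@-22 0.0682  centre [0.5748 0.2796 0.0676]
red 172 slope -0.180 z@-22 0.0683  centre [0.4715 0.0762 0.0674]
top
blue 162 slope -0.209 z@-22 0.0690  centre [ 0.5751 -0.0656  0.0689]
yellow 186 slope -0.203 z@-22 0.0689  centre [ 0.4762 -0.2822  0.0687]
green 164 slope -0.222 z@-22 0.0693  centre [0.5717 0.2793 0.0693]
red 172 slope -0.208 z@-22 0.0692  centre [0.468 0.076 0.069]
now
blue few
yellow 180 slope -0.236 z@-22 0.0687  centre [ 0.4764 -0.282   0.0685]
green 155 slope -0.243 z@-22 0.0696  centre [0.5717 0.2793 0.0693]
red 165 slope -0.249 z@-22 0.0692  centre [0.4681 0.0759 0.069 ]
```

Blue reads on: slope went from −0.22 to +0.22 and height from 68 to 59 mm. The others are unchanged. Next is yellow, target (0.4745, −0.2795).

Call:
move_arm:
  deltas:
    - [-0.195,-0.433,0,0,0,-0.062,0]
    - [-0.195,-0.433,0,0,0,-0.062,0]
    - [-0.195,-0.433,0,0,0,-0.062,0]
    - [-0.195,-0.433,0,0,0,-0.062,0]
    - [-0.195,-0.433,0,0,0,-0.062,0]
    - [-0.195,-0.433,0,0,0,-0.062,0]
    - [-0.195,-0.433,0,0,0,-0.062,0]
    - [-0.195,-0.433,0,0,0,-0.062,0]
    - [-0.195,-0.433,-0.04,0,0,-0.062,0]
    - [-0.195,-0.433,-0.08,0,0,-0.062,0]
    - [-0.195,-0.433,-0.08,0,0,-0.062,0]
    - [-0.195,-0.433,-0.08,0,0,-0.062,0]

```text
time: 5.42
position: [0.4745, -0.2778, 0.08]
tcp_rot: [-0.642, -0.297, 0.643, -0.295]
wrist_force: [0.5, 0.3, 0.6]
grip_width: -0.0002
```

```bash
python3 - <<'E'
from h import *
from cell import optics,monitor
s=monitor.sense();print(s["position"],s["wrist_force"])
d=optics.snapshot("wrist")
cv2.imwrite(f"pics/wrist4.png",cv2.convertScaleAbs(d["color"],alpha=1.3))
E
```

```text
[ 0.47447921 -0.27784721  0.08003144] [0.50666346 0.2761439  0.55250524]
```

View pics/wrist4.png

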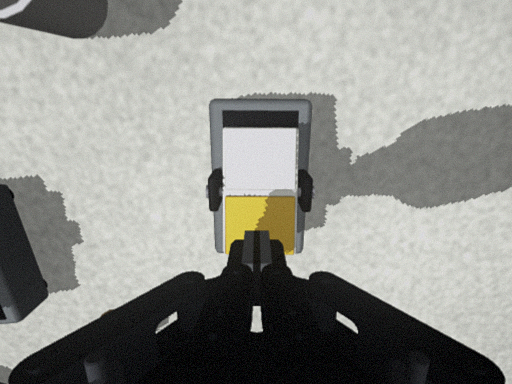

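Fingers at (258,245) are centred over the yellow pad (260,225), 11 mm above it. I use the same descent as for blue.

Call:
move_arm:
  deltas:
    - [0,0,-0.008,0,0,0,0]
    - [0,0,-0.014,0,0,0,0]
    - [0,0,-0.018,0,0,0,0]
    - [0,0,-0.022,0,0,0,0]
    - [0,0,-0.024,0,0,0,0]
    - [0,0,-0.026,0,0,0,0]
    - [0,0,-0.028,0,0,0,0]
    - [0,0,-0.03,0,0,0,0]
    - [0,0,-0.032,0,0,0,0]

```text
time: 6.22
position: [0.4744, -0.2796, 0.0652]
tcp_rot: [-0.642, -0.295, 0.643, -0.295]
wrist_force: [-2.3, 1.9, 1.6]
grip_width: -0.0002
```

Call:
move_arm:
  deltas:
    - [0,0,-0.002,0,0,0,0]
    - [0,0,-0.004,0,0,0,0]
    - [0,0,-0.006,0,0,0,0]
    - [0,0,-0.006,0,0,0,0]

```text
time: 6.55
position: [0.4737, -0.2791, 0.0619]
tcp_rot: [-0.642, -0.296, 0.643, -0.294]
wrist_force: [-2.3, 2.7, 2.7]
grip_width: -0.0003
```

Call:
move_arm:
  deltas:
    - [0,0,-0.001,0,0,0,0]
    - [0,0,-0.002,0,0,0,0]
    - [0,0,-0.002,0,0,0,0]

```text
time: 6.8
position: [0.4737, -0.2791, 0.0614]
tcp_rot: [-0.642, -0.296, 0.643, -0.294]
wrist_force: [-3.5, 3.8, 6.9]
grip_width: 0.0003
```

Yellow gives the same signature at the stop (6.9 N at 61.4 mm). Lift and check.

Call:
move_arm:
  deltas:
    - [0,0,0.02,0,0,0,0]
    - [0,0,0.08,0,0,0,0]
    - [0,0,0.16,0,0,0,0]
    - [0,0,0.16,0,0,0,0]
    - [0,0,0.16,0,0,0,0]

```text
time: 7.22
position: [0.478, -0.2823, 0.1444]
tcp_rot: [0.645, 0.292, -0.641, 0.298]
wrist_force: [0.7, -0.5, -0.4]
grip_width: -0.0004
```

```bash
python3 - <<'E'
from h import *
from cell import optics,monitor
s=monitor.sense();print(s["position"],s["wrist_force"])
for n in("scene","top"):
    d=optics.snapshot(n);print(n);tilt2(d)
    cv2.imwrite(f"pics/{n}5.png",cv2.convertScaleAbs(d["color"],alpha=1.4))
E
```

```text
[ 0.47801346 -0.28226904  0.1443835 ] [ 0.65870843 -0.45974611 -0.41588861]
scene
blue 151 slope 0.169 z@-22 0.0595  centre [ 0.5767 -0.0633  0.0596]
yellow 108 slope 0.210 z@-22 0.0592  centre [ 0.4789 -0.2803  0.0595]
green 342 slope -0.186 z@-22 0.0683  centre [0.575  0.2795 0.0676]
red 174 slope -0.183 z@-22 0.0682  centre [0.4713 0.0767 0.0674]
top
blue 189 slope 0.215 z@-22 0.0602  centre [ 0.5726 -0.064   0.0597]
yellow 218 slope 0.188 z@-22 0.0601  centre [ 0.4741 -0.2804  0.0597]
green 164 slope -0.217 z@-22 0.0694  centre [0.5717 0.2794 0.0693]
red 170 slope -0.201 z@-22 0.0691  centre [0.468  0.0758 0.0688]
```

View pics/scene5.png

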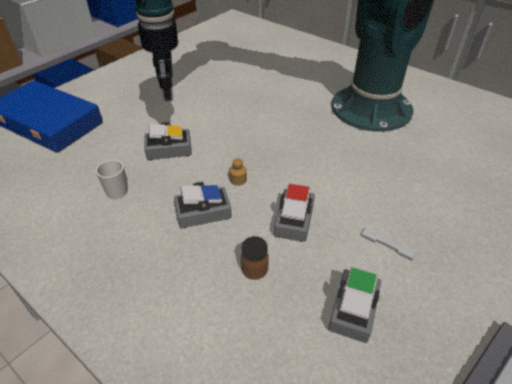

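Blue (202,193) and yellow (174,131) are on. Green (361,280) and red (297,192) are off and nothing has been displaced. Now to green, target (0.569, 0.278).

Call:
move_arm:
  deltas:
    - [0.19,0.9,0,0,0,0.666,0]
    - [0.19,0.9,0,0,0,0.666,0]
    - [0.19,0.9,0,0,0,0.666,0]
    - [0.19,0.9,0,0,0,0.666,0]
    - [0.19,0.9,0,0,0,0.666,0]
    - [0.19,0.9,0,0,0,0.666,0]
    - [0.19,0.9,0,0,0,0.666,0]
    - [0.19,0.9,0,0,0,0.666,0]
    - [0.19,0.9,0,0,0,0.666,0]
    - [0.19,0.9,0,0,0,0.666,0]
    - [0.19,0.9,0,0,0,0.666,0]
    - [0.19,0.9,0,0,0,0.666,0]
    - [0.19,0.9,0,0,0,0.666,0]
    - [0.19,0.9,0,0,0,0.666,0]
    - [0.19,0.9,0,0,0,0.666,0]
    - [0.19,0.9,0,0,0,0.666,0]

```text
time: 8.65
position: [0.5693, 0.1676, 0.1407]
tcp_rot: [0.409, 0.576, -0.411, 0.576]
wrist_force: [-0.1, 0.0, -0.2]
grip_width: 0.0001
```

Call:
move_arm:
  deltas:
    - [0,0.215,0,0,0,0,0]
    - [0,0.215,0,0,0,0,0]
    - [0,0.215,0,0,0,0,0]
    - [0,0.215,0,0,0,0,0]
    - [0,0.215,0,0,0,0,0]
    - [0,0.215,0,0,0,0,0]

```text
time: 9.15
position: [0.5698, 0.2751, 0.1411]
tcp_rot: [0.409, 0.576, -0.411, 0.576]
wrist_force: [-0.0, -0.7, -0.4]
grip_width: 0.0003
```

Call:
move_arm:
  deltas:
    - [0,0,-0.06,0,0,0,0]
    - [0,0,-0.1,0,0,0,0]
    - [0,0,-0.12,0,0,0,0]
    - [0,0,-0.12,0,0,0,0]

```text
time: 9.48
position: [0.5684, 0.274, 0.0789]
tcp_rot: [0.408, 0.577, -0.412, 0.576]
wrist_force: [0.3, -0.1, 0.6]
grip_width: 0.0002
```

```bash
python3 - <<'E'
from h import *
from cell import optics,monitor
s=monitor.sense();print(s["position"],s["wrist_force"])
d=optics.snapshot("wrist")
cv2.imwrite(f"pics/wrist6.png",cv2.convertScaleAbs(d["color"],alpha=1.3))
E
```

```text
[0.56835783 0.273987   0.07894291] [ 0.27213333 -0.10247223  0.5867364 ]
```

View pics/wrist6.png

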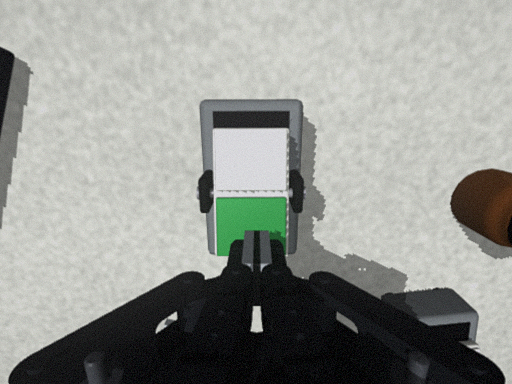

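The fingers sit about 4 mm to the right of the green pad centre (251,225). I shift +y 3 mm on the way down.

Call:
move_arm:
  deltas:
    - [0,0.006,0,0,0,0,0]
    - [0,0.006,-0.006,0,0,0,0]
    - [0,0.006,-0.012,0,0,0,0]
    - [0,0.006,-0.016,0,0,0,0]
    - [0,0.006,-0.02,0,0,0,0]
    - [0,0.006,-0.022,0,0,0,0]
    - [0,0.006,-0.024,0,0,0,0]
    - [0,0.006,-0.026,0,0,0,0]
    - [0,0.006,-0.028,0,0,0,0]
    - [0,0.006,-0.03,0,0,0,0]

```text
time: 10.37
position: [0.5693, 0.2806, 0.0662]
tcp_rot: [0.409, 0.577, -0.409, 0.577]
wrist_force: [-1.4, 0.3, 2.2]
grip_width: 0.0004
```

Call:
move_arm:
  deltas:
    - [0,0,-0.002,0,0,0,0]
    - [0,0,-0.004,0,0,0,0]
    - [0,0,-0.006,0,0,0,0]
    - [0,0,-0.008,0,0,0,0]
    - [0,0,-0.008,0,0,0,0]

```text
time: 10.78
position: [0.5684, 0.2802, 0.062]
tcp_rot: [0.408, 0.577, -0.41, 0.576]
wrist_force: [-3.9, -0.8, 4.1]
grip_width: -0.0003
```

Call:
move_arm:
  deltas:
    - [0,0,-0.001,0,0,0,0]
    - [0,0,-0.002,0,0,0,0]
    - [0,0,-0.002,0,0,0,0]

```text
time: 11.03
position: [0.5684, 0.2802, 0.0618]
tcp_rot: [0.408, 0.577, -0.41, 0.576]
wrist_force: [-4.8, -2.3, 9.2]
grip_width: -0.0001
```

At the stop (9 N). Lift and check.

Call:
move_arm:
  deltas:
    - [0,0,0.02,0,0,0,0]
    - [0,0,0.08,0,0,0,0]
    - [0,0,0.16,0,0,0,0]
    - [0,0,0.24,0,0,0,0]
    - [0,0,0.3,0,0,0,0]
    - [0,0,0.3,0,0,0,0]
    - [0,0,0.3,0,0,0,0]

```text
time: 11.62
position: [0.5726, 0.2818, 0.2144]
tcp_rot: [0.412, 0.575, -0.407, 0.578]
wrist_force: [0.3, 0.1, -0.5]
grip_width: 0.0003
```

```bash
python3 - <<'E'
from h import *
from cell import optics,monitor
s=monitor.sense();print(s["position"],s["wrist_force"])
for n in("scene","top"):
    d=optics.snapshot(n);print(n);tilt2(d)
    cv2.imwrite(f"pics/{n}7.png",cv2.convertScaleAbs(d["color"],alpha=1.4))
    v,u=np.mgrid[0:384,0:512]
    if n=="top":
        P=world(d,u.ravel(),v.ravel(),d["depth"].ravel().astype(float)).reshape(384,512,3)
        m=((P[...,2]>.025)&(d["depth"]>0)&(P[...,2]<.1)).astype(np.uint8)
        k,l,st,c=cv2.connectedComponentsWithStats(m)
        for i in range(1,k):
            if st[i,4]>150:
                Q=P[l==i]; print(st[i,4],[np.round(x,1) for x in cv2.minAreaRect((Q[:,:2]*1000).astype(np.float32))])
E
```

```text
[0.57256992 0.2818181  0.21438213] [ 0.33898695  0.13488761 -0.53136456]
scene
blue 151 slope 0.216 z@-22 0.0593  centre [ 0.5764 -0.0636  0.0595]
yellow 108 slope 0.199 z@-22 0.0590  centre [ 0.4789 -0.2803  0.0593]
green 230 slope 0.219 z@-22 0.0598  centre [0.573  0.2787 0.06  ]
red few
top
blue 188 slope 0.219 z@-22 0.0608  centre [ 0.5727 -0.0636  0.06  ]
yellow 221 slope 0.191 z@-22 0.0599  centre [ 0.474  -0.2807  0.0596]
green 189 slope 0.195 z@-22 0.0609  centre [0.5687 0.2786 0.0604]
red few
455 [array([ 666.2, -275.1]), array([58. , 57.7]), np.float64(36.6)]
2361 [array([ 607.3, -548.3]), array([162.7,  80.9]), np.float64(8.0)]
431 [array([629.7,  97.3]), array([48. , 47.5]), np.float64(65.5)]
1334 [array([590.4, 284.8]), array([109.7,  66.5]), np.float64(19.0)]
1329 [array([591.9, -76.6]), array([ 65.9, 110.6]), np.float64(55.0)]
202 [array([541.9, 515.8]), array([12.2, 99.3]), np.float64(84.7)]
1452 [array([ 492. , -294.8]), array([ 67.2, 110.7]), np.float64(49.1)]
1386 [array([486.5,  84.3]), array([110.3,  65.9]), np.float64(25.9)]
235 [array([464.3, -89.7]), array([36.7, 37. ]), np.float64(0.3)]
```

View pics/scene7.png

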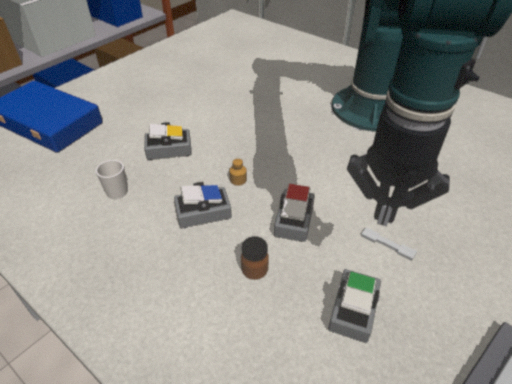

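Green now reads on. Red is in the arm's shadow at (297,194), so I recheck it with a darker threshold before handing in.

```bash
python3 - <<'E'
import h
from h import *
from cell import optics,ctrl
h.R["red"]=((0,120,15),(8,255,255))
import cv2
d=optics.snapshot("scene");d["color"]=d["color"].copy();tilt2(d)
hs=cv2.cvtColor(d["color"],cv2.COLOR_BGR2HSV);print(hs[190:197:3,292:302:4].tolist())
tilt(d)
E
```

```text
blue 147 slope 0.204 z@-22 0.0595  centre [ 0.5765 -0.0637  0.0596]
yellow 106 slope 0.204 z@-22 0.0591  centre [ 0.4789 -0.2803  0.0595]
green 229 slope 0.217 z@-22 0.0597  centre [0.573  0.2785 0.06  ]
red 156 slope -0.181 z@-22 0.0683  centre [0.4695 0.0772 0.0677]
[[[2, 157, 86], [1, 157, 83], [1, 158, 84]], [[2, 157, 86], [2, 158, 84], [1, 170, 84]], [[1, 159, 85], [179, 147, 87], [1, 151, 86]]]
blue pad slope 0.157 z@-22 0.0581 | white slope -0.010 z@22 0.0609
yellow pad slope -0.019 z@-22 0.0564 | white slope -0.359 z@22 0.0590
green pad slope 0.201 z@-22 0.0598 | white slope -0.478 z@22 0.0614
red pad slope -0.194 z@-22 0.0683 | white slope -0.534 z@22 0.0577
```

```bash
python3 -c "
from cell import ctrl
print(ctrl.hand_in())"
```

```text
the job is handed in; nothing more can be done
None
```

I tapped the blue, yellow and green switches on in that order with the fingers shut, and handed the job in at about 12 s; no verdict was reported. At the stops the wrist force readings, taken at the end of each press, were about 6, 7 and 9 N upwards (up to about 11 N in all).

- **Switches:** my last camera check had blue, yellow and green on, with their slopes changed from about −0.2 to +0.2 and their tap points at about 60 mm. Red was still off, at slope −0.18 and 68 mm.
- **Positions:** all four boxes, and the weight, jar and cup, were within about 1 mm of where they started. I judged the specimen only by eye in the picture, and it looked unmoved.
- **Robot:** the arm ended clear of everything, with the fingertips at 0.21 m.
- **Checks that failed or disagreed:**
  - The first colour check could not read red because it was in the arm's shadow. A darker threshold fixed that.
  - My first slope fit, without a colour mask, gave bad values for blue and yellow, so I used the masked fit instead.
  - The two cameras disagreed by about 3 to 5 mm in x.

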